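Close the lamp-lit slide gauge on a turned module

ROBOT

A 6-joint arm with a two-finger parallel gripper is mounted at the origin on the work surface. World frame = base frame: x ahead of the robot, y to its left, z up, the work surface at z = 0. Lengths are in m, angles in rad, forces in N, time in s.
With the tool pointing down it reaches from about 0.425 to 1.125 m from the base axis. Payload 14.9 kg.
Tool frame: the origin (TCP) lies at the very end of the fingers, on their centre line; the grasp point (between the pads) lies arm.grip_point_offset behind it (arm.grip_point_offset is the distance from the TCP to the grasp point, in m); z points along the fingers, y is the direction in which the jaws open and shut (so a half turn about z gives the same grasp; the last joint's range is limited). The gripper opens to 91 mm and grips with 3 to 60 N. Pads are 32 mm wide; open, the fingers measure 118 mm over their backs; the gripper's body (76 mm by 178 mm) begins 60 mm behind the grasp point.
Start: joints at [-1.244, 0.379, 1.734, -0, 1.028, -0.033], TCP at [0.246, -0.655, 0.174] pointing down, gripper open.
Joint ranges: [-2.77, 2.77], [-0.74, 2.19], [0, 2.66], [-1.06, 4.2], [0.31, 2.87], [-3.08, 3.08]. Speed limits (rad/s): [1.89, 1.89, 2.39, 3.14, 3.14, 3.14].

INTERFACE

Orientations are given as a rotation vector (axis times angle).
In Python, from station import arm gives the robot as it stands. The module is installed in compiled form; this text tells all that it offers. Calls block until the motion is done:
- arm.goto(position, orientation): joint-space move of the TCP to a pose.
- arm.move_straight(position, frame=None, velocity=0.15): straight line of the TCP; frame=None keeps the orientation; velocity is the mean speed in m/s.
- arm.move_joints(angles): joint-space move.
- arm.grip(opening, strength=None): finger opening in m; strength is the grip in N (None keeps the last); returns when the fingers have stopped.
- arm.pause(seconds).
- arm.ik(position, orientation): joint angles nearest the present ones, or None.
- arm.get_obs(): the state.
- arm.grab_frame(name): name is "scene" or "side" or "wrist"; returns (picture, depth): 480x640x3 uint8, red, green, blue; 480x640 float32, m along the optical axis (not along the pixel's ray), 0 where there is no reading.
- arm.camera_model(name): a dict with "intrinsics" (3x3 intrinsics, pixels), "k1" (the pictures are not rectified: a ray, as slopes to the right and down, at radius r is drawn at 1 + k1 r^2 times it, then the intrinsics apply), "extrinsics" (4x4, takes a point from camera to world coordinates); the wrist camera has in their place "T_tool_cam" (4x4, takes a point from camera to tool coordinates, whose origin is the TCP and whose axes are the flange's). Camera axes: x right, y up, looking along -z (the intrinsics and any distortion apply to the point x, -y, -z); pixel columns grow to the right and rows downward; lengths in m; the calibration is good to about 2 mm. A picture is of the moment at which its call begins: read the wrist's pose just before it. camera_model takes no time and is no camera call.
A pose or a line that the arm cannot do raises arm.IKError and nothing moves.
- arm.close_job(): hands the job in, once; it reports no verdict.
Trained networks look in the newest picture that a camera, given by its name, has taken for a name from the list of things; names that differ only in an ending like _2 or _b are one class to them, and where a whole thing is asked for, a point or a joint stands for the part that bears it (a point fixed in the world has none). Each returns a list of dicts, best first, with "p" (0 to 1); they miss things now and then, are a little off and sometimes report something else, mostly with a low value. They report only what shows in the picture. A call takes as long as a camera call.
- arm.boxes_of(camera, label): "bbox" ([left, top, width, height] in pixels, round what is visible of it).
- arm.tip_of(camera, label): "centre" ([column, row] in pixels: a listed point, or the origin of a listed thing).
The state is a dict: "t": time; "qpos": joint angles; "qvel": joint speeds; "joint_torque": joint torques, N m; "position": TCP position; "ee_rot": TCP orientation; "ft_force": force on the tool from outside, world axes, zero at the start; "ft_torque": the same for the moment, N m; "grip_width": finger opening in m.
Only numpy, scipy, OpenCV 4.12 (cv2) and the standard library are available. Lean on these libraries where they do the work, as an engineer would, in place of code of your own. Each camera call takes 0.05 s, during which the arm holds its last target. There are 200 camera calls.

TASK

On the model-making table, stand the stepped wooden part (wide barrel below, thin neck above) upright on the bed of the slide gauge, between its open jaws, and let go of it. Then slide the jaw (it has a black thumb grip) shut until the part pushes the sprung anvil pad clearly in, about halfway; do not force it or drive the pad home against its block, and leave the jaw closed on the part. Leave the other wooden parts and the cups where they are.

Things in the scene. Friction and masses are not known exactly. Their poses are not given: they have to be found in the camera images.
- gauge: steel slide gauge fixed to the table. Origin: on the table, below the measuring place; x away from the operator, y along the slide, z up. Base plate x -50..+70, y +-180 mm, 10 mm thick, its top is the bed. Beam along y at x 35..57, top at z 30. Sliding jaw on the +y side, sprung anvil pad on the -y side: flat upright faces, x -22..+28, z 12..38 mm
- bed (a point): top of the bed at the measuring place (gauge x 0, y 0, z 10 mm), axes as the gauge
- lamp (a point): centre of the underside of the lamp bar over the gauge (gauge x 12, y 0, z 175 mm). Bar: gauge x -10..+35, y +-180, z 175..198 mm, on two 14 mm posts at x 20, y +-168. It covers measuring place and thumb grip: a gripper pointing straight down does not fit; lean it 30 to 45 degrees, its body back towards gauge -x
- jaw (a joint): slide of the jaw, m: 0 fully open, grows up to 0.085 as it closes towards gauge -y. The clear gap between the faces is 95 mm minus this value plus the anvil value. Stays where it is left; takes about 7 N to slide
- jaw_face (a point): on the jaw's measuring face (gauge x 0, z 25 mm; y = 50 mm minus the jaw value); moves with the jaw
- jaw_grip (a point): where to pinch the black thumb grip on the jaw: a bar 14 mm wide along gauge y, 11 mm thick, leaning 38 degrees from vertical towards gauge -x. The point is on its axis, 14 mm short of its tip (gauge x -5, z 60 mm), 40 mm outward (+y) of the jaw face. The jaw below the grip reaches z 41 mm. Axes as the gauge; moves with the jaw
- anvil (a joint): how far the sprung anvil pad is pushed in, m: 0 free, up to 0.012 when it meets its block (bottomed). The spring takes 2 N to start and rises to 6.8 N at 12 mm
- anvil_face (a point): on the pad's measuring face (gauge x 0, z 25 mm; y = -45 mm minus the anvil value); moves with the pad. Behind the pad a 12 mm gap, bridged by a brass stem, is seen before the dark block: the gap closes as the pad goes in
- stepped: the wanted part: turned beech, about 70 g, standing upright on the table. Barrel 36 mm diameter, 32 mm high; above it a neck 22 mm diameter, 34 mm high; total 66 mm. Origin: centre of its underside, z up
- plain: another turned beech part, not wanted: plain cylinder 36 mm diameter, 66 mm high, standing. Origin: centre of its underside. Leave it
- dome: another turned beech part, not wanted: dome 52 mm diameter, 36 mm high. Origin: centre of its underside. Leave it
- cup_a: white paper cup, 74 mm across the rim, 85 mm high, standing. Origin: centre of its underside. Leave it
- cup_b: black cup of the same size. Origin: centre of its underside. Leave it

How it is judged:
By the outcome, as a careful person would: the job done as asked, in the order asked, and still so for the second after the job is handed in, with the robot touching nothing.
It also fails if it takes over 56 s, if anything falls off the work surface, if the arm or the gripper's body presses on something with over 40 N, if the wrist force passes 120 N, or if a joint passes its speed limit or range.

## Working session

There is one attempt and no reset: what is moved stays moved. The work goes in short steps, each a Python script; the robot and the scene stay as the last script left them, time stands still between calls to the robot, and variables do not carry over. Pictures are saved under pics/ and viewed, about 8 in all and at most 12, crops included, and the job is handed in when it is done.

```bash
mkdir -p pics
cat > h.py <<'E'
import numpy as np, cv2
from station import arm
from scipy.spatial.transform import Rotation as R
def grab(n):
    o=arm.get_obs(); rgb,d=arm.grab_frame(n); m=arm.camera_model(n)
    if 'extrinsics' in m: T=np.array(m['extrinsics'])
    else:
        W=np.eye(4); W[:3,:3]=R.from_rotvec(o['ee_rot']).as_matrix(); W[:3,3]=o['position']; T=W@np.array(m['T_tool_cam'])
    return rgb,d,np.array(m['intrinsics']),m['k1'],T
def ray(px,K,k1,T):
    x=(px[0]-K[0,2])/K[0,0]; y=(px[1]-K[1,2])/K[1,1]; a,b=x,y
    for _ in range(20):
        s=1+k1*(a*a+b*b); a,b=x/s,y/s
    return T[:3,3],T[:3,:3]@np.array([a,-b,-1.])
def atz(px,z,K,k1,T):
    o,d=ray(px,K,k1,T); return o+d*(z-o[2])/d[2]
def atd(px,dep,K,k1,T):
    o,d=ray(px,K,k1,T); return o+d*dep
def proj(p,K,k1,T):
    c=np.linalg.inv(T)@np.append(p,1); a,b=c[0]/-c[2],-c[1]/-c[2]; s=1+k1*(a*a+b*b)
    return np.array([K[0,0]*a*s+K[0,2],K[1,1]*b*s+K[1,2]])
def save(n,rgb): cv2.imwrite('pics/'+n,rgb[:,:,::-1])
E
python3 - <<'E'
from h import *
o=arm.get_obs(); print(o['position'],o['ee_rot'],arm.grip_point_offset,o['t'])
for c in ['scene','side','wrist']:
    rgb,d,K,k1,T=grab(c); save(c+'0.png',rgb); np.savez('pics/'+c+'0.npz',rgb=rgb,d=d,K=K,k1=k1,T=T)
    print(c,T[:3,3].round(3),(-T[:3,2]).round(2))
    for l in ['gauge','bed','lamp','jaw_face','jaw_grip','anvil_face','stepped','plain','dome','cup_a','cup_b']:
        t=arm.tip_of(c,l)[:2]
        if l in('stepped','plain','dome','cup_a','cup_b','gauge'): z=0
        else: z={'bed':.01,'lamp':.175,'jaw_face':.025,'jaw_grip':.06,'anvil_face':.025}[l]
        for e in t:
            print(l,round(e['p'],2),np.round(e['centre']),atz(e['centre'],z,K,k1,T).round(4))
E
```

```text
[ 0.24628536 -0.65477581  0.17377769] [-3.08983070e+00 -5.61895782e-01  2.79416198e-04] 0.0188 0.0
scene [ 1.057 -0.546  0.89 ] [-0.45  0.52 -0.73]
gauge 0.63 [331. 299.] [ 0.6375 -0.0209  0.    ]
bed 0.96 [325. 296.] [ 0.6273 -0.0295  0.01  ]
bed 0.6 [242. 421.] [ 0.7094 -0.3564  0.01  ]
lamp 0.87 [332. 252.] [ 0.6436 -0.033   0.175 ]
lamp 0.3 [189. 357.] [ 0.6256 -0.3779  0.175 ]
jaw_face 0.64 [336. 280.] [0.6217 0.0118 0.025 ]
jaw_grip 0.72 [347. 260.] [0.6188 0.0526 0.06  ]
anvil_face 0.72 [315. 308.] [ 0.64   -0.0785  0.025 ]
stepped 0.69 [369. 195.] [ 0.4754  0.3268 -0.    ]
plain 0.61 [189. 360.] [ 0.5269 -0.3428  0.    ]
dome 0.88 [298. 237.] [0.4444 0.0698 0.    ]
cup_a 0.88 [439. 222.] [0.6812 0.3696 0.    ]
cup_a 0.83 [243. 425.] [ 0.7124 -0.3585  0.    ]
cup_b 0.88 [439. 222.] [0.6812 0.3696 0.    ]
cup_b 0.83 [243. 425.] [ 0.7124 -0.3585  0.    ]
side [0.155 0.454 1.005] [ 0.38 -0.42 -0.82]
gauge 0.7 [306. 241.] [ 0.6317 -0.0169  0.    ]
bed 0.68 [307. 237.] [ 0.6342 -0.0241  0.01  ]
lamp 0.67 [304. 191.] [ 0.6475 -0.0286  0.175 ]
jaw_grip 0.59 [292. 249.] [0.6137 0.0503 0.06  ]
anvil_face 0.46 [320. 224.] [ 0.6302 -0.0679  0.025 ]
stepped 0.81 [253. 380.] [0.4686 0.3131 0.    ]
plain 0.66 [415. 192.] [ 0.5262 -0.3377  0.    ]
dome 0.62 [335. 313.] [0.4457 0.079  0.    ]
cup_a 0.98 [168. 333.] [0.6857 0.3717 0.    ]
cup_a 0.67 [290. 247.] [0.6505 0.0241 0.    ]
cup_b 0.98 [168. 333.] [0.6857 0.3717 0.    ]
cup_b 0.67 [290. 247.] [0.6505 0.0241 0.    ]
wrist [ 0.323 -0.625  0.384] [-0.27 -0.1  -0.96]
```

```bash
cd pics; python3 -c "
import cv2,numpy as np
a=[cv2.imread(f'{c}0.png') for c in ('scene','side')]
cv2.imwrite('both0.png',cv2.resize(np.vstack(a),(400*1,600)))"
```

```text
(no output)
```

View pics/scene0.png

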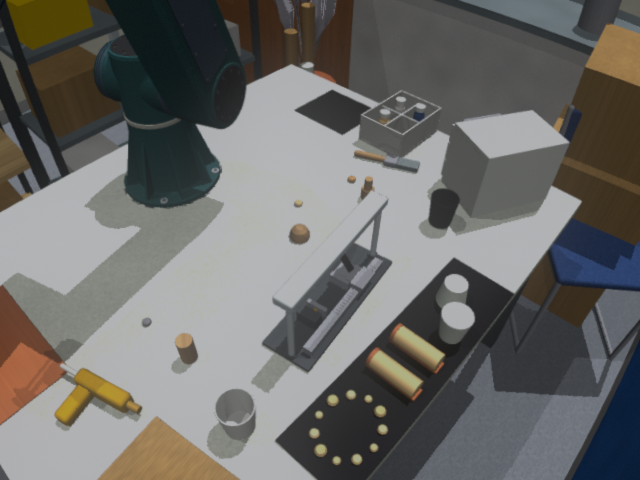

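View pics/side0.png

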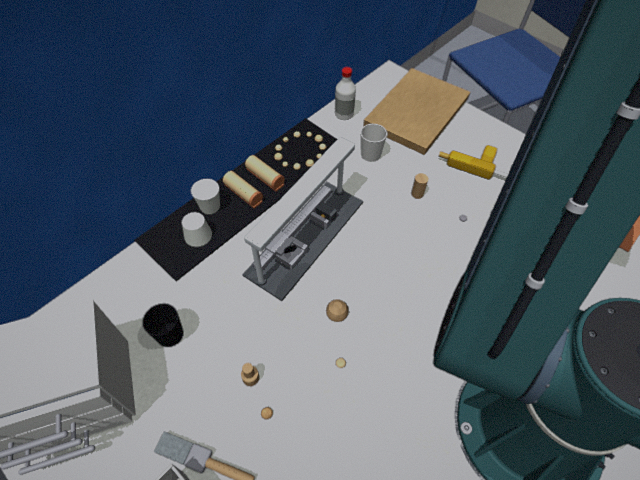

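The scene view shows the stepped part at (369,188), the gauge under its lamp bar from (290,345) to (380,200), the dome at (299,234) and the plain part at (186,348). The side view agrees: stepped (250,374), gauge plate corners about (245,273), (282,298) and (362,203). The cup_a hit at side (290,247) is the thumb grip, so it is a false detection.

Run:
```python
from h import *
print(np.array(arm.camera_model('wrist')['T_tool_cam']).round(3), arm.camera_model('wrist')['intrinsics'][0][0])
S={c:np.load(f'pics/{c}0.npz') for c in('scene','side')}
P={}
for c,pts in {'scene':[(265,341),(303,362),(393,262)],'side':[(245,273),(282,298),(362,203)]}.items():
    z=S[c]; print(c,[atz(p,.01,z['K'],z['k1'],z['T'])[:2].round(3) for p in pts])
# lean poses feasibility
def ori(yaw,lean,flip=0):
    z=np.array([np.sin(lean)*np.cos(yaw),np.sin(lean)*np.sin(yaw),-np.cos(lean)])
    y=np.array([-np.sin(yaw),np.cos(yaw),0])*(1 if flip==0 else -1)
    return R.from_matrix(np.c_[np.cross(y,z),y,z]).as_rotvec()
L=np.radians(40)
for f in(0,1):
    for n,p,yw in [('pick',(.472,.32,.05),np.arctan2(.32,.472)),('pick_g',(.472,.32,.05),.15),('bed',(.634,-.025,.06),.15),('jaw',(.615,.055,.05),.15),('jaw2',(.625,-.01,.05),.15),('bedup',(.55,-.025,.2),.15)]:
        q=arm.ik(p,ori(yw,L,f)); print(f,n,None if q is None else np.round(q,2), ori(yw,L,f).round(2))
```

```text
[[-0.     0.956  0.293  0.083]
 [ 1.     0.001 -0.002 -0.001]
 [-0.002  0.293 -0.956 -0.209]
 [ 0.     0.     0.     1.   ]] 373.22294405488367
scene [array([ 0.613, -0.205]), array([ 0.706, -0.186]), array([0.679, 0.16 ])]
side [array([0.671, 0.154]), array([0.558, 0.14 ]), array([ 0.604, -0.203])]
0 pick None [-0.72  2.35  0.26]
0 pick_g None [-0.18  2.44  0.07]
0 bed None [-0.18  2.44  0.07]
0 jaw None [-0.18  2.44  0.07]
0 jaw2 None [-0.18  2.44  0.07]
0 bedup None [-0.18  2.44  0.07]
1 pick None [-2.65 -0.82 -0.97]
1 pick_g None [-2.9  -0.22 -1.05]
1 bed None [-2.9  -0.22 -1.05]
1 jaw None [-2.9  -0.22 -1.05]
1 jaw2 None [-2.9  -0.22 -1.05]
1 bedup None [-2.9  -0.22 -1.05]
```

```bash
cat >> h.py <<'E'
def ori(yaw,lean,flip=0):
    z=np.array([np.sin(lean)*np.cos(yaw),np.sin(lean)*np.sin(yaw),-np.cos(lean)])
    y=np.array([-np.sin(yaw),np.cos(yaw),0])*(1 if flip==0 else -1)
    return R.from_matrix(np.c_[np.cross(y,z),y,z]).as_rotvec()
E
python3 - <<'E'
from h import *
o=arm.get_obs()
print(R.from_rotvec(o['ee_rot']).as_matrix().round(2))
for p in [(.634,-.025,.06),(.634,-.025,.2),(.472,.32,.06)]:
  for f in (0,1):
    for lean in (0,10,20,30,35,40,45):
      for yw in (.1,.6):
        q=arm.ik(p,ori(yw,np.radians(lean),f))
        print(p,f,lean,yw,None if q is None else np.round(q,2))
E
```

```text
[[ 0.94  0.35 -0.  ]
 [ 0.35 -0.94 -0.  ]
 [-0.    0.   -1.  ]]
(0.634, -0.025, 0.06) 0 0 0.1 [-0.08  0.43  1.91 -0.    0.8  -1.75]
(0.634, -0.025, 0.06) 0 0 0.6 [-0.08  0.43  1.91 -0.    0.8  -2.25]
(0.634, -0.025, 0.06) 0 10 0.1 [-0.09  0.37  2.02  0.06  0.58 -1.81]
(0.634, -0.025, 0.06) 0 10 0.6 [-0.13  0.38  2.    0.2   0.64 -2.45]
(0.634, -0.025, 0.06) 0 20 0.1 [-0.11  0.32  2.12  0.21  0.36 -1.96]
(0.634, -0.025, 0.06) 0 20 0.6 [-0.2   0.35  2.08  0.52  0.52 -2.79]
(0.634, -0.025, 0.06) 0 30 0.1 None
(0.634, -0.025, 0.06) 0 30 0.6 [-0.26  0.35  2.15  0.97  0.48  3.  ]
(0.634, -0.025, 0.06) 0 35 0.1 None
(0.634, -0.025, 0.06) 0 35 0.6 [-0.3   0.36  2.18  1.21  0.5   2.75]
(0.634, -0.025, 0.06) 0 40 0.1 None
(0.634, -0.025, 0.06) 0 40 0.6 [-0.33  0.38  2.2   1.41  0.55  2.53]
(0.634, -0.025, 0.06) 0 45 0.1 [-0.17  0.34  2.33  2.58  0.36  1.92]
(0.634, -0.025, 0.06) 0 45 0.6 [-0.36  0.4   2.22  1.58  0.62  2.34]
(0.634, -0.025, 0.06) 1 0 0.1 [-0.08  0.43  1.91 -0.    0.8   1.39]
(0.634, -0.025, 0.06) 1 0 0.6 [-0.08  0.43  1.91 -0.    0.8   0.89]
(0.634, -0.025, 0.06) 1 10 0.1 [-0.
[... 3120 characters left out ...]
8 1.65]
(0.472, 0.32, 0.06) 1 0 0.1 [ 0.55  0.34  2.04 -0.    0.75  2.03]
(0.472, 0.32, 0.06) 1 0 0.6 [ 0.55  0.34  2.04 -0.    0.75  1.53]
(0.472, 0.32, 0.06) 1 10 0.1 [ 0.6   0.29  2.13 -0.16  0.57  2.2 ]
(0.472, 0.32, 0.06) 1 10 0.6 [0.55 0.28 2.15 0.02 0.54 1.51]
(0.472, 0.32, 0.06) 1 20 0.1 [ 0.65  0.26  2.22 -0.47  0.4   2.54]
(0.472, 0.32, 0.06) 1 20 0.6 [0.54 0.24 2.25 0.06 0.31 1.46]
(0.472, 0.32, 0.06) 1 30 0.1 None
(0.472, 0.32, 0.06) 1 30 0.6 None
(0.472, 0.32, 0.06) 1 35 0.1 None
(0.472, 0.32, 0.06) 1 35 0.6 None
(0.472, 0.32, 0.06) 1 40 0.1 None
(0.472, 0.32, 0.06) 1 40 0.6 None
(0.472, 0.32, 0.06) 1 45 0.1 None
(0.472, 0.32, 0.06) 1 45 0.6 [ 0.53  0.27  2.46  3.    0.38 -1.49]
```

Run:
```python
from h import *
def t(n,p,yw,ls=(40,45,50,55)):
    for l in ls:
        q=arm.ik(p,ori(yw,np.radians(l))); print(n,p,yw,l,None if q is None else np.round(q,2))
t('pick',(.472,.32,.05),.6); t('hover',(.43,.29,.12),.6); t('hover',(.43,.29,.16),.6); t('lift',(.472,.32,.1),.6)
t('pick',(.472,.32,.05),.9);t('pick',(.472,.32,.05),.3)
t('gview',(.50,-.03,.12),.1); t('gview',(.56,-.03,.08),.1); t('gpl',(.634,-.025,.055),.1,(40,42,44,46,50)); t('jaw',(.63,.065,.05),.1,(40,42,44,46,50)); t('jaw2',(.63,.0,.05),.1,(40,42,44,46,50))
```

```text
pick (0.472, 0.32, 0.05) 0.6 40 None
pick (0.472, 0.32, 0.05) 0.6 45 [0.53 0.3  2.46 3.01 0.4  1.64]
pick (0.472, 0.32, 0.05) 0.6 50 [0.52 0.35 2.48 3.03 0.56 1.61]
pick (0.472, 0.32, 0.05) 0.6 55 [0.52 0.41 2.5  3.04 0.73 1.6 ]
hover (0.43, 0.29, 0.12) 0.6 40 None
hover (0.43, 0.29, 0.12) 0.6 45 None
hover (0.43, 0.29, 0.12) 0.6 50 [0.51 0.05 2.59 2.94 0.38 1.69]
hover (0.43, 0.29, 0.12) 0.6 55 [0.5  0.11 2.62 2.98 0.55 1.65]
hover (0.43, 0.29, 0.16) 0.6 40 None
hover (0.43, 0.29, 0.16) 0.6 45 None
hover (0.43, 0.29, 0.16) 0.6 50 None
hover (0.43, 0.29, 0.16) 0.6 55 [ 0.5  -0.04  2.62  2.93  0.4   1.71]
lift (0.472, 0.32, 0.1) 0.6 40 None
lift (0.472, 0.32, 0.1) 0.6 45 None
lift (0.472, 0.32, 0.1) 0.6 50 [0.52 0.19 2.49 3.   0.42 1.65]
lift (0.472, 0.32, 0.1) 0.6 55 [0.52 0.24 2.52 3.02 0.58 1.63]
pick (0.472, 0.32, 0.05) 0.9 40 [0.38 0.29 2.4  2.04 0.37 2.23]
pick (0.472, 0.32, 0.05) 0.9 45 [0.35 0.32 2.43 2.23 0.48 2.02]
pick (0.472, 0.32, 0.05) 0.9 50 [0.33 0.36 2.45 2.34 0.62 1.88]
pick (0.472, 0.32, 0.05) 0.9 55 [0.3  0.42 2.47 2.4  0.76 1.78]
pick (0.472, 0.32, 0.05) 0.3 40 [0
[... 848 characters left out ...]
33  2.56  0.34  1.93]
gpl (0.634, -0.025, 0.055) 0.1 46 [-0.17  0.36  2.34  2.62  0.39  1.87]
gpl (0.634, -0.025, 0.055) 0.1 50 [-0.18  0.39  2.36  2.69  0.51  1.79]
jaw (0.63, 0.065, 0.05) 0.1 40 None
jaw (0.63, 0.065, 0.05) 0.1 42 None
jaw (0.63, 0.065, 0.05) 0.1 44 [0.05 0.36 2.33 3.03 0.32 1.64]
jaw (0.63, 0.065, 0.05) 0.1 46 [0.05 0.37 2.35 3.04 0.38 1.63]
jaw (0.63, 0.065, 0.05) 0.1 50 [0.05 0.4  2.37 3.05 0.5  1.61]
jaw2 (0.63, 0.0, 0.05) 0.1 40 None
jaw2 (0.63, 0.0, 0.05) 0.1 42 None
jaw2 (0.63, 0.0, 0.05) 0.1 44 [-0.11  0.36  2.34  2.7   0.34  1.84]
jaw2 (0.63, 0.0, 0.05) 0.1 46 [-0.11  0.37  2.35  2.74  0.4   1.8 ]
jaw2 (0.63, 0.0, 0.05) 0.1 50 [-0.12  0.4   2.37  2.8   0.51  1.73]
```

Run:
```python
from h import *
arm.goto((.45,-.12,.30),ori(-.2,0)); o=arm.get_obs(); print(o['t'],o['qpos'].round(2) if hasattr(o['qpos'],'round') else o['qpos'])
arm.goto((.48,-.03,.12),ori(.1,np.radians(50)))
o=arm.get_obs(); print(o['t'],np.round(o['qpos'],2),o['position'])
c='wrist'; rgb,d,K,k1,T=grab(c); save('w1.png',rgb); np.savez('pics/w1.npz',rgb=rgb,d=d,K=K,k1=k1,T=T)
for l in ['bed','lamp','jaw_face','jaw_grip','anvil_face']:
    z={'bed':.01,'lamp':.175,'jaw_face':.025,'jaw_grip':.06,'anvil_face':.025}[l]
    for e in arm.tip_of(c,l)[:2]: print(l,round(e['p'],2),np.round(e['centre']),atz(e['centre'],z,K,k1,T).round(4))
```

```text
3.9 [-0.31 -0.15  2.09 -0.    1.21 -1.68]
6.9917 [-0.31 -0.    2.65  2.37  0.45  2.02] [ 0.48024912 -0.03003798  0.12018565]
bed 0.76 [307. 217.] [ 0.6364 -0.0261  0.01  ]
lamp 0.77 [306. 375.] [ 0.6177 -0.0256  0.175 ]
jaw_face 0.68 [341. 226.] [0.6244 0.0093 0.025 ]
jaw_face 0.15 [308. 208.] [ 0.5845 -0.0285  0.025 ]
jaw_grip 0.66 [381. 254.] [0.6095 0.0469 0.06  ]
jaw_grip 0.4 [340. 229.] [ 0.5537 -0.0033  0.06  ]
anvil_face 0.83 [267. 230.] [ 0.6412 -0.0694  0.025 ]
```

View pics/w1.png

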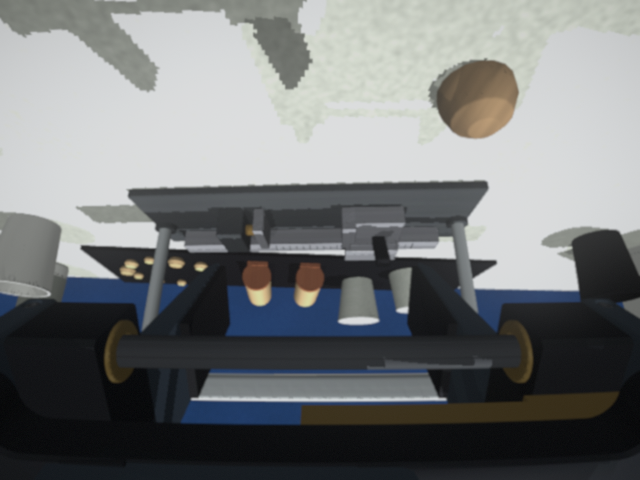

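The wrist view is upside down. The plate's front edge runs from (130,190) to (487,183), the anvil pad is at about (258,230), the jaw at (342–405,230) with its grip at (380,250), and the dome is at (478,98).

Run:
```python
from h import *
z=np.load('pics/w1.npz'); K,k1,T,d,rgb=z['K'],z['k1'],z['T'],z['d'],z['rgb']
# refine front corners / edge
g=cv2.cvtColor(rgb,cv2.COLOR_RGB2GRAY).astype(int)
pts=[]
for u in range(150,480,10):
    col=g[165:205,u]; v=165+np.argmin(np.diff(col.astype(float)))+.5; pts.append((u,v))
P=np.array([atz(p,.0,K,k1,T)[:2] for p in pts])
P=P[np.abs(P[:,0]-np.median(P[:,0]))<.03]
a=np.polyfit(P[:,1],P[:,0],1); r=P[:,0]-np.polyval(a,P[:,1]); k=abs(r)<.003; a=np.polyfit(P[k,1],P[k,0],1)
print('edge slope->yaw',-np.arctan(a[0]),a[1],k.sum(),len(k))
for p in [(130,190),(487,183)]: print(atz(p,.01,K,k1,T).round(4))
# depth cloud
ys,xs=np.mgrid[170:275:1,120:500:1]; C=[]
u,v=xs.ravel(),ys.ravel(); dd=d[v,u]; ok=dd>0
W=np.array([atd((a_,b_),c_,K,k1,T) for a_,b_,c_ in zip(u[ok],v[ok],dd[ok])])
yaw=-np.arctan(a[0]); ex=np.array([np.cos(yaw),np.sin(yaw)]); ey=np.array([-ex[1],ex[0]])
o=np.array([.634,-.025]); G=np.c_[(W[:,:2]-o)@ex,(W[:,:2]-o)@ey,W[:,2]]*1000
np.savez('pics/G1.npz',G=G)
# plate top extent
m=(G[:,2]>6)&(G[:,2]<14)&(G[:,0]<25)&(G[:,0]>-70); print('plate z',np.median(G[m,2]),'x min pct',np.percentile(G[m,0],[1,5]),'y',np.percentile(G[m,1],[.5,1,99,99.5]))
# front face of jaw / pad : z 15-36, x -40..0 ; list y ranges
m=(G[:,2]>18)&(G[:,2]<36)&(G[:,0]<0)&(G[:,0]>-45)
h,e=np.histogram(G[m,1],np.arange(-120,130,4)); print([(int(a_),int(b_)) for a_,b_ in zip(e,h) if b_])
print('front x',np.median(G[m,0]))
m=(G[:,2]>48)&(G[:,2]<75)&(G[:,0]<25)&(G[:,0]>-45); print('grip',m.sum(),np.percentile(G[m],[2,50,98],axis=0).round(1) if m.sum() else 0)
```

```text
edge slope->yaw 0.14830347446560074 0.5776523783630928 33 33
[ 0.5937 -0.2018  0.01  ]
[0.5455 0.1356 0.01  ]
plate z 8.810677754183427 x min pct [-52.45645423 -51.34781177] y [-177.54062192 -175.55607594  174.92343319  176.56681977]
[(-96, 18), (-92, 54), (-88, 65), (-84, 59), (-80, 61), (-76, 58), (-72, 66), (-68, 115), (-64, 35), (-60, 3), (-56, 47), (-52, 60), (-48, 106), (36, 73), (40, 64), (44, 62), (48, 65), (52, 81), (56, 75), (60, 81), (64, 75), (68, 78), (72, 79), (76, 80), (80, 83), (84, 80), (88, 81), (92, 78), (96, 74)]
front x -23.065494694066977
grip 865 [[ -18.4 -172.1   48.5]
 [  11.9   77.4   61.6]
 [  18.4  171.8   73.3]]
```

The depth cloud puts the gauge origin at about (0.633, -0.0255) with yaw 0.148. The jaw is already about 14 mm in. Next is the pick.

Run:
```python
from h import *
arm.goto((.41,.28,.125),ori(.6,np.radians(50)))
c='wrist'; rgb,d,K,k1,T=grab(c); save('w2.png',rgb)
print(arm.get_obs()['t'],arm.tip_of(c,'stepped')[:2],arm.boxes_of(c,'stepped')[:2])
v,u=np.where(d>0); s=slice(None,None,1)
# vectorised cloud
x=(u-K[0,2])/K[0,0]; y=(v-K[1,2])/K[1,1]; a,b=x.copy(),y.copy()
for _ in range(20):
    q=1+k1*(a*a+b*b); a,b=x/q,y/q
W=(T[:3,:3]@np.c_[a,-b,-np.ones_like(a)].T).T*d[v,u][:,None]+T[:3,3]
def fit(lo,hi,r):
    m=(W[:,2]>lo)&(W[:,2]<hi)&(np.hypot(W[:,0]-.472,W[:,1]-.32)<.045)
    from scipy.optimize import least_squares
    f=least_squares(lambda p:np.hypot(W[m,0]-p[0],W[m,1]-p[1])-r,(.472,.32),loss='soft_l1',f_scale=.001)
    print(lo,m.sum(),f.x.round(4),'rms',np.sqrt(np.mean(f.fun**2)).round(4)); return f.x
print('top z',np.percentile(W[np.hypot(W[:,0]-.472,W[:,1]-.32)<.03,2],[50,99,99.8]))
fit(.005,.028,.018); fit(.036,.062,.011)
```

```text
8.575 [{'centre': [306.1, 166.0], 'p': 0.83}] [{'bbox': [286.5, 151.6, 42.0, 82.9], 'p': 0.91}]
top z [0.02002181 0.0649556  0.06513711]
0.005 883 [0.4768 0.3145] rms 0.0005
0.036 680 [0.4766 0.3145] rms 0.0005
```

View pics/w2.png

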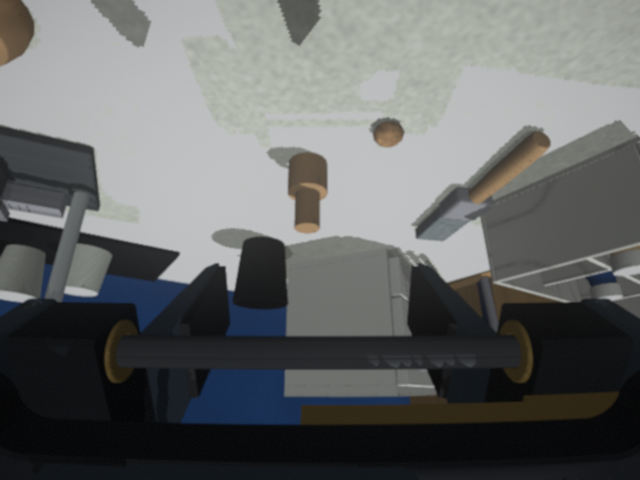

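The part is clear at (306,166–232), and the circle fits on barrel and neck agree at (0.4767, 0.3145).

```bash
cat >> h.py <<'E'
LEAN=np.radians(50); YG=.148; OG=np.array([.633,-.0255])
def zd(yaw,l=LEAN): return np.array([np.sin(l)*np.cos(yaw),np.sin(l)*np.sin(yaw),-np.cos(l)])
def tcp(g,yaw): return np.array(g)+arm.grip_point_offset*zd(yaw)
def gp(x,y,z):  # gauge mm -> world
    c,s=np.cos(YG),np.sin(YG); return np.array([OG[0]+(x*c-y*s)/1e3,OG[1]+(x*s+y*c)/1e3,z/1e3])
def st(m=''):
    o=arm.get_obs(); print(m,'t',round(o['t'],2),'pos',np.round(o['position'],4),'f',np.round(o['ft_force'],1),'w',round(float(o['grip_width']),4)); return o
E
python3 - <<'E'
from h import *
y=.6; g=np.array([.4767,.3145,.0608]); O=ori(y,LEAN)
arm.grip(.05,15)
pre=tcp(g,y)-.06*zd(y)
arm.goto(pre,O); arm.move_straight(tcp(g,y),velocity=.08); st('at')
arm.grip(0.015,15); o=st('grip')
arm.move_straight(tcp(g,y)+[0,0,.045],velocity=.12); st('lift')
rgb,d,K,k1,T=grab('wrist'); save('w3.png',rgb)
p=tcp(gp(-100,-4,60.8+40),YG); print(arm.ik(p,ori(YG,LEAN)))
E
```

```text
at t 10.77 pos [0.4883 0.3225 0.0489] f [-0.2  1.1 -0.2] w 0.0498
grip t 11.47 pos [0.4886 0.3226 0.0487] f [0.3 0.4 0.2] w 0.0148
lift t 11.99 pos [0.4886 0.3226 0.0937] f [-0.   0.  -0.3] w 0.0149
[-0.31101755  0.21584143  2.51039214  2.39791335  0.5251503   1.93543744]
```

View pics/w3.png

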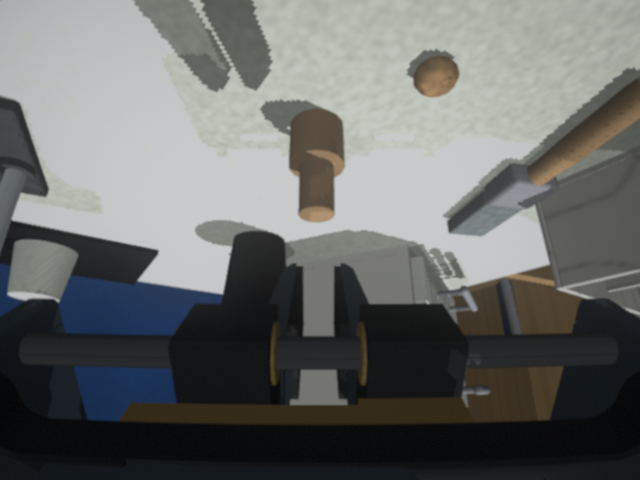

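The grasp missed: the fingers closed at 15 mm and the part still stands on the table. I'll refit its position to see why.

```bash
cat >> h.py <<'E'
def cloud(c='wrist'):
    rgb,d,K,k1,T=grab(c); v,u=np.where(d>0)
    x=(u-K[0,2])/K[0,0]; y=(v-K[1,2])/K[1,1]; a,b=x.copy(),y.copy()
    for _ in range(20):
        q=1+k1*(a*a+b*b); a,b=x/q,y/q
    return rgb,(T[:3,:3]@np.c_[a,-b,-np.ones_like(a)].T).T*d[v,u][:,None]+T[:3,3],(K,k1,T,d)
def fit(W,lo,hi,r,c0):
    from scipy.optimize import least_squares
    m=(W[:,2]>lo)&(W[:,2]<hi)&(np.hypot(W[:,0]-c0[0],W[:,1]-c0[1])<.04)
    f=least_squares(lambda p:np.hypot(W[m,0]-p[0],W[m,1]-p[1])-r,c0,loss='soft_l1',f_scale=.001)
    print('fit',lo,m.sum(),f.x.round(4),np.sqrt(np.mean(f.fun**2)).round(4)); return f.x
E
python3 - <<'E'
from h import *
st()
for c in('wrist','side','scene'):
    rgb,W,(K,k1,T,d)=cloud(c); c0=np.array([.478,.315])
    print(c,'top',np.percentile(W[np.hypot(*(W[:,:2]-c0).T)<.03,2],[50,90,99]).round(4))
    fit(W,.006,.027,.018,c0); fit(W,.037,.062,.011,c0)
    for e in arm.tip_of(c,'stepped')[:2]: print(e,atz(e['centre'],0,K,k1,T).round(4))
    if c=='wrist':
        print('tip px',proj(arm.get_obs()['position'],K,k1,T), 'finger depth',d[255:300:10,285],d[255:300:10,345],'neck',d[180,317])
E
```

```text
t 12.04 pos [0.4884 0.3225 0.0931] f [-0.  -0.1 -0.6] w 0.0151
wrist top [0.0229 0.0626 0.1283]
fit 0.006 1463 [0.4768 0.3146] 0.0005
fit 0.037 1286 [0.4767 0.3146] 0.0005
{'centre': [318.3, 124.5], 'p': 0.61} [0.4724 0.3129 0.    ]
tip px [316.21090776 267.47483759] finger depth [0.42122135 0.4153861  0.16829377 0.1580701  0.14877564] [0.4764203  0.17997028 0.167123   0.15673819 0.15176204] neck 0.21952327
side top [0.0275 0.1366 0.1462]
fit 0.006 62 [0.4764 0.3143] 0.0007
fit 0.037 44 [0.4768 0.3128] 0.0005
{'centre': [251.1, 378.9], 'p': 0.54} [0.4739 0.3146 0.    ]
scene top [0.0518 0.1395 0.1479]
fit 0.006 28 [0.477  0.3132] 0.0016
fit 0.037 58 [0.4759 0.3141] 0.0016
{'centre': [368.4, 194.4], 'p': 0.64} [0.4731 0.3265 0.    ]
{'centre': [189.4, 357.8], 'p': 0.51} [ 0.5227 -0.3379  0.    ]
```

Run:
```python
from h import *
o=arm.get_obs(); Rm=R.from_rotvec(o['ee_rot']).as_matrix(); p=o['position']
for c in('wrist','side','scene'):
    rgb,W,(K,k1,T,d)=cloud(c); L=((W-p)@Rm)*1000
    m=(abs(L[:,0])<40)&(abs(L[:,1])<45)&(L[:,2]<25)&(L[:,2]>-120)&(W[:,2]>.07)
    print(c,m.sum(),'px of tcp',proj(p,K,k1,T).round())
    Q=L[m]
    for lo in range(-120,25,10):
        s=Q[(Q[:,2]>=lo)&(Q[:,2]<lo+10)]
        if len(s): print(lo,len(s),'x',s[:,0].min().round(),s[:,0].max().round(),'y',np.percentile(s[:,1],[1,25,75,99]).round())
    if c=='side': cv2.imwrite('pics/s4.png',cv2.resize(rgb[290:420,170:340,::-1],None,fx=4,fy=4,interpolation=2))
```

```text
wrist 4827 px of tcp [316. 268.]
-120 263 x -4.0 16.0 y [-10. -10.  12.  12.]
-110 286 x -12.0 19.0 y [-11. -10.  12.  13.]
-100 1305 x -16.0 19.0 y [-12.  -9.  11.  15.]
-90 725 x -15.0 19.0 y [-16.  -9.  12.  19.]
-80 731 x -14.0 19.0 y [-17. -11.  14.  20.]
-70 600 x -4.0 19.0 y [-16. -10.  13.  19.]
-60 493 x -10.0 19.0 y [-16.  -9.  12.  18.]
-50 386 x -16.0 19.0 y [-15.  -9.  12.  17.]
-40 38 x 6.0 19.0 y [-11.  -8.   9.  14.]
side 533 px of tcp [238. 362.]
-120 25 x -19.0 10.0 y [-14. -11.  32.  34.]
-110 38 x -20.0 14.0 y [-19. -15. -10.   7.]
-100 75 x -19.0 17.0 y [-18. -11.  15.  22.]
-90 79 x -20.0 9.0 y [-18.  -9.  20.  21.]
-80 81 x -20.0 14.0 y [-17.  -8.  19.  20.]
-70 87 x -19.0 14.0 y [-17.  -8.  18.  19.]
-60 82 x -19.0 14.0 y [-14.  -8.  18.  19.]
-50 62 x -19.0 15.0 y [-15.  -8.  12.  18.]
-40 3 x -15.0 -14.0 y [-14. -12.  -1.   8.]
0 1 x 28.0 28.0 y [0. 0. 0. 0.]
scene 427 px of tcp [375. 171.]
-120 15 x -23.0 -13.0 y [-31. -30. -15.  31.]
-110 37 x -20.0 -5.0 y [-22. -18.  12.  19.]
-100 57 x -19.0 15.0 y [-23. -20.  10.  22.]
-90 69 x -20.0 17.0 y [-22. -19.   8.  23.]
-80 68 x -20.0 17.0 y [-21. -19.   8.  18.]
-70 63 x -21.0 16.0 y [-21. -18.   7.  18.]
-60 66 x -20.0 16.0 y [-19. -17.   7.  14.]
-50 48 x -21.0 15.0 y [-19. -15.   8.  17.]
-40 2 x -7.0 -4.0 y [-11. -11. -10. -10.]
-10 1 x 31.0 31.0 y [-13. -13. -13. -13.]
0 1 x 22.0 22.0 y [1. 1. 1. 1.]
```

View pics/s4.png

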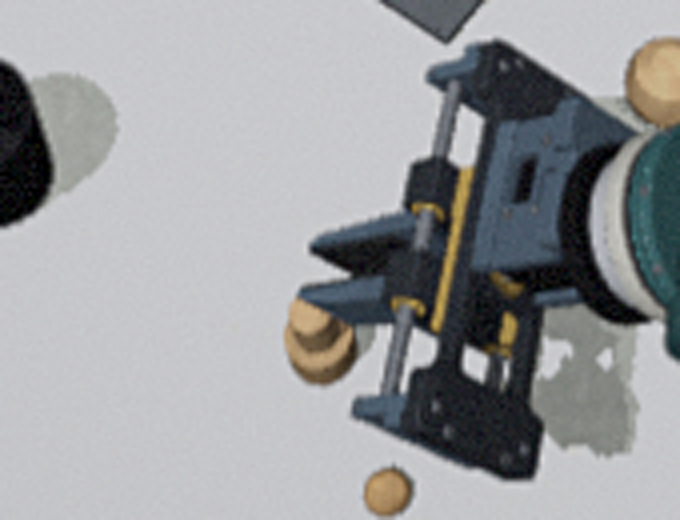

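The picture shows the fingertips stopping short of the part. All three depth clouds put the fingertips about 38 mm behind the reported TCP, so I'll measure that offset and use it in the poses.

Run:
```python
from h import *
o=arm.get_obs(); Rm=R.from_rotvec(o['ee_rot']).as_matrix(); p=o['position']
for c in('wrist','side','scene'):
    rgb,W,(K,k1,T,d)=cloud(c); L=((W-p)@Rm)*1000
    m=(abs(L[:,0])<22)&(abs(L[:,1])<25)&(L[:,2]<-25)&(L[:,2]>-60)&(W[:,2]>.085); Q=L[m]
    for s in(-1,1):
        q=Q[Q[:,1]*s>6]; q=q[np.argsort(-q[:,2])][:4]; print(c,s,q.round(1).tolist())
    # inner gap centre
    q=Q[Q[:,2]<-42]; a=q[q[:,1]>0,1].min(); b=q[q[:,1]<0,1].max(); print(' inner',a,b)
for l in(46,48,50):
  LE=np.radians(l)
  for n,g,y in[('pick',np.array([.4767,.3145,.0608]),.6),('lift',np.array([.4767,.3145,.106]),.6),('pre',gp(-100,-4,100.8),YG),('bed',gp(2,-4,70.8),YG),('jaw',gp(-5,76,60),YG),('jawpre',gp(-75,76,118),YG),('jaw2',gp(-5,25,60),YG)]:
    q=arm.ik(g+.0568*zd(y,LE),ori(y,LE)); print(l,n,None if q is None else np.round(q,2))
```

```text
wrist -1 [[18.2, -10.2, -38.5], [18.3, -9.7, -38.8], [18.3, -10.6, -38.9], [12.0, -6.3, -38.9]]
wrist 1 [[7.6, 9.1, -38.7], [12.5, 9.0, -38.8], [18.4, 13.8, -39.0], [11.5, 9.0, -39.1]]
 inner 8.943656209511897 -6.181433491045545
side -1 [[-14.0, -9.4, -38.7], [-1.0, -8.4, -39.4], [14.9, -8.3, -39.9], [-16.8, -12.0, -40.7]]
side 1 [[-15.8, 9.4, -41.6], [-17.3, 13.8, -42.0], [-18.2, 12.3, -42.5], [-16.8, 13.9, -44.3]]
 inner 8.058090091764472 -6.212849268234812
scene -1 [[12.4, -9.6, -39.4], [-11.2, -10.7, -40.6], [-4.3, -13.2, -40.8], [-16.2, -12.1, -41.8]]
scene 1 [[-17.5, 9.2, -41.3], [-14.2, 7.6, -41.6], [-17.5, 13.3, -41.6], [-10.4, 10.9, -41.8]]
 inner 3.4421266638352743 -4.694464372814522
46 pick [0.52 0.43 2.38 3.01 0.47 1.63]
46 lift [0.52 0.31 2.39 2.97 0.36 1.67]
46 pre [-0.26  0.29  2.44  2.42  0.45  1.95]
46 bed [-0.17  0.46  2.25  2.54  0.41  1.91]
46 jaw [-0.    0.47  2.29  2.88  0.42  1.71]
46 jawpre [-0.03  0.25  2.43  2.77  0.36  1.8 ]
46 jaw2 [-0.12  0.47  2.27  2.68  0.43  1.81]
48 pick [0.51 0.44 2.38 3.01 0.52 1.62]
48 lift [0.51 0.32 2.4  2.98 0.41 1.66]
48 pre [-0.27  0.31  2.45  2.47  0.5   1.9 ]
48 bed [-0.18  0.47  2.26  2.58  0.46  1.86]
48 jaw [-0.    0.48  2.3   2.89  0.48  1.69]
48 jawpre [-0.03  0.26  2.44  2.8   0.41  1.76]
48 jaw2 [-0.12  0.49  2.28  2.71  0.48  1.78]
50 pick [0.51 0.46 2.39 3.02 0.58 1.62]
50 lift [0.51 0.33 2.41 2.99 0.47 1.65]
50 pre [-0.27  0.32  2.46  2.5   0.55  1.85]
50 bed [-0.18  0.48  2.27  2.61  0.51  1.83]
50 jaw [-0.01  0.49  2.3   2.91  0.53  1.67]
50 jawpre [-0.04  0.27  2.45  2.82  0.47  1.74]
50 jaw2 [-0.12  0.5   2.29  2.73  0.54  1.75]
```

```bash
cat >> h.py <<'E'
LEAN=np.radians(46); DEL=.039
def zd(yaw,l=LEAN): return np.array([np.sin(l)*np.cos(yaw),np.sin(l)*np.sin(yaw),-np.cos(l)])
def tcp(g,yaw): return np.array(g)+(arm.grip_point_offset+DEL)*zd(yaw)
E
python3 - <<'E'
from h import *
y=.6; g=np.array([.4767,.3145,.061]); O=ori(y,LEAN)
arm.grip(.05,15)
arm.goto(tcp(g,y)-.06*zd(y),O); arm.move_straight(tcp(g,y),velocity=.08); st('at')
arm.grip(0.015,15); o=st('grip')
if o['grip_width']>.019:
    arm.move_straight(tcp(g,y)+[0,0,.042],velocity=.12); st('lift')
rgb,d,K,k1,T=grab('wrist'); save('w5.png',rgb)
E
```

```text
at t 14.49 pos [0.5108 0.3378 0.021 ] f [ 0.2 -0.3 -0.1] w 0.0499
grip t 15.04 pos [0.511  0.338  0.0209] f [-0.1 -0.5  0.3] w 0.021
lift t 15.54 pos [0.511  0.338  0.0629] f [-0.5  0.3 -1.5] w 0.0207
```

View pics/w5.png

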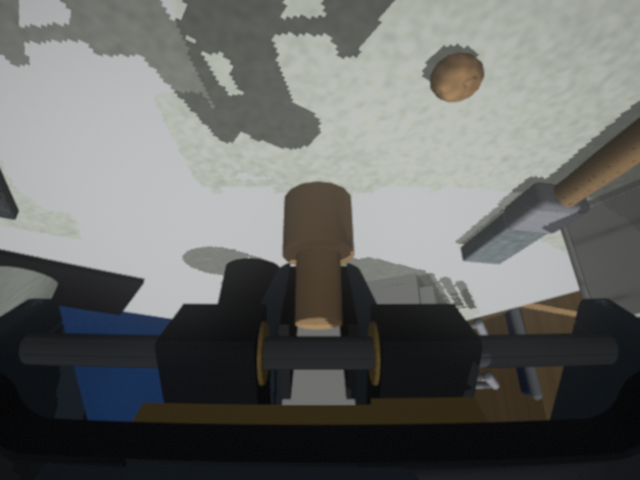

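Held upright by the neck: grip 20.7 mm, barrel at (318,220). Now to the gauge.

Run:
```python
from h import *
O=ori(YG,LEAN); Z=61
arm.goto(tcp(gp(-105,-4,Z+42),YG),O); st('pre')
arm.move_straight(tcp(gp(-60,-4,Z+24),YG),velocity=.15); st('front')
rgb,W,(K,k1,T,d)=cloud('wrist'); save('w6.png',rgb)
c,s=np.cos(YG),np.sin(YG); D=W[:,:2]-OG; G=np.c_[D[:,0]*c+D[:,1]*s,-D[:,0]*s+D[:,1]*c,W[:,2]]*1000
m=(G[:,2]>18)&(G[:,2]<36)&(G[:,0]<0)&(G[:,0]>-32)
h,e=np.histogram(G[m,1],np.arange(-80,110,2)); print([(int(a),int(b)) for a,b in zip(e,h) if b]); print('front x',np.median(G[m&(abs(G[:,1])>34),0]))
cx=gp(-60,-4,0)[:2]; fit(W,.03,.048,.018,cx); print(cx)
m=(np.hypot(*(W[:,:2]-cx).T)<.022); print('bottom z',np.percentile(W[m&(W[:,2]>.015),2],[1,3,99]))
```

```text
pre t 16.95 pos [ 0.5709 -0.0382  0.0627] f [ 0.3  0.4 -1. ] w 0.0208
front t 17.43 pos [ 0.6147 -0.0313  0.0444] f [ 1.1 -0.1 -0.6] w 0.0209
[(-80, 82), (-78, 85), (-76, 84), (-74, 85), (-72, 80), (-70, 90), (-68, 288), (-66, 46), (-64, 42), (-62, 40), (-60, 7), (-56, 40), (-54, 82), (-52, 86), (-50, 83), (-48, 83), (-46, 211), (36, 200), (38, 85), (40, 80), (42, 83), (44, 89), (46, 86), (48, 79), (50, 73), (52, 84), (54, 104), (56, 104), (58, 102), (60, 108), (62, 100), (64, 97), (66, 102), (68, 102), (70, 100), (72, 100), (74, 107), (76, 94), (78, 107), (80, 97), (82, 104), (84, 98), (86, 103), (88, 104), (90, 99), (92, 99), (94, 98), (96, 98), (98, 100), (100, 21)]
front x -21.972209123076144
fit 0.03 2235 [ 0.5732 -0.0367] 0.0005
[ 0.57424576 -0.03830389]
bottom z [0.02396445 0.02559408 0.11773423]
```

View pics/w6.png

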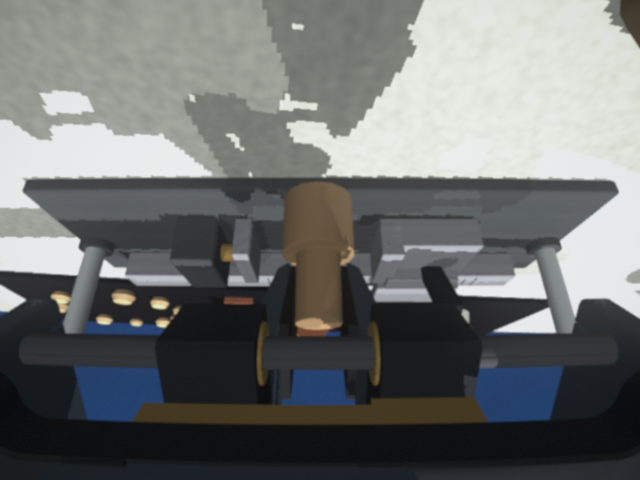

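The part is held upright between the pad (245,250) and the jaw (375,250), and the registration agrees within about 1 mm. Placing it now.

Run:
```python
from h import *
Z=61
arm.move_straight(tcp(gp(3,-5.5,Z+23),YG),velocity=.12); st('in')
arm.move_straight(tcp(gp(3,-5.5,Z+12.5),YG),velocity=.06); st('low')
for dz in (11,10.3,9.6):
    arm.move_straight(tcp(gp(3,-5.5,Z+dz),YG),velocity=.03); o=st(dz)
    if o['ft_force'][2]>3: break
arm.grip(.042); st('open')
b=tcp(gp(3,-5.5,Z+dz),YG)-.09*zd(YG)
arm.move_straight(b,velocity=.12); st('back')
rgb,W,_=cloud('wrist'); save('w7.png',rgb)
c0=gp(3,-4,0)[:2]; f=fit(W,.015,.036,.018,c0); n=fit(W,.046,.072,.011,c0)
d=f-OG; c,s=np.cos(YG),np.sin(YG); print('gauge',(d[0]*c+d[1]*s)*1e3,(-d[0]*s+d[1]*c)*1e3,'top',np.percentile(W[np.hypot(*(W[:,:2]-n).T)<.009,2],[50,95]))
print(b, arm.ik(tcp(gp(-75,76,128),YG),ori(YG,LEAN)))
```

```text
in t 18.15 pos [ 0.6771 -0.0243  0.0435] f [-0.5  0.3 -0.6] w 0.021
low t 18.48 pos [ 0.6771 -0.0244  0.0328] f [-0.1 -0.2 -0.8] w 0.0209
11 t 18.73 pos [ 0.6779 -0.0244  0.0319] f [ 0.2  0.3 -0.3] w 0.0206
10.3 t 18.98 pos [ 0.6779 -0.0243  0.0312] f [ 0.9  0.5 -0.4] w 0.0209
9.6 t 19.23 pos [ 0.6782 -0.0244  0.0308] f [-2.3 -1.1  5.2] w 0.0209
open t 19.75 pos [ 0.6779 -0.0244  0.0304] f [0.3 0.2 0. ] w 0.042
back t 20.65 pos [ 0.6141 -0.0339  0.0929] f [-0.5  0.3 -0.5] w 0.0421
fit 0.015 1411 [ 0.6367 -0.0298] 0.0087
fit 0.046 1040 [ 0.6363 -0.0298] 0.0005
gauge 3.061607243851243 -4.793881053628641 top [0.07495874 0.0754767 ]
[ 0.61386871 -0.03391308  0.092968  ] [-0.03049474  0.22486238  2.42965992  2.73965873  0.33257452  1.82816195]
```

View pics/w7.png

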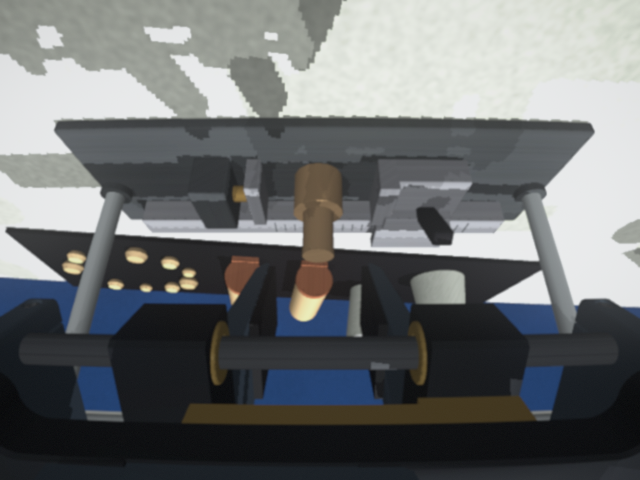

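The part stands released at gauge (3.1, -4.8), with its top at about 75.5 mm (expected 76). The thumb grip is at (434,226). Its fingers must stay above z 41, so I'll pinch it near its tip.

Run:
```python
from h import *
def togauge(W):
    c,s=np.cos(YG),np.sin(YG); D=W[:,:2]-OG; return np.c_[D[:,0]*c+D[:,1]*s,-D[:,0]*s+D[:,1]*c,W[:,2]]*1000
def look(n):
    rgb,W,_=cloud('wrist'); save(n,rgb); G=togauge(W)
    m=(G[:,2]>46)&(G[:,2]<76)&(G[:,0]<15)&(G[:,0]>-30)&(abs(G[:,1]-76)<25)
    if m.sum()>20: print('grip',m.sum(),np.percentile(G[m],[1,10,50,90,99],axis=0).round(1).tolist())
    m=(G[:,2]>20)&(G[:,2]<36)&(G[:,0]<-15)&(G[:,0]>-28)&(G[:,1]>20); print('jawface y',np.percentile(G[m,1],[.5,2]))
look('w7b.png')
g=gp(-12.8,76,70); 
arm.move_straight(tcp(g,YG)-.07*zd(YG),velocity=.15); st('pre'); look('w8.png')
```

```text
grip 756 [[-18.1, 69.3, 46.5], [-16.9, 69.6, 49.9], [-12.2, 74.2, 63.7], [-3.7, 81.2, 71.1], [5.4, 82.9, 72.3]]
jawface y [36.26625037 36.58881663]
pre t 21.45 pos [0.6006 0.0465 0.0783] f [-0.7 -1.  -0.9] w 0.0419
grip 660 [[-18.4, 70.2, 46.7], [-17.3, 71.5, 50.1], [-13.1, 76.9, 64.9], [-5.6, 82.5, 71.2], [-2.6, 83.9, 72.4]]
jawface y [37.20383011 38.21427523]
```

```bash
cat > slide.py <<'E'
from h import *
def f_y(o): return float(np.dot(o['ft_force'],[-np.sin(YG),np.cos(YG),0]))
def gy(o): d=o['position'][:2]-tcp([0,0,0],YG)[:2]-OG; return float(-d[0]*np.sin(YG)+d[1]*np.cos(YG))*1e3
E
python3 - <<'E'
from slide import *
g=gp(-12.8,76.5,70)
arm.move_straight(tcp(g,YG),velocity=.08); st('at')
arm.grip(.008,25); o=st('pinch'); print('gy',gy(o))
if o['grip_width']>.011:
    for y in (70,60,54,46,40,36):
        arm.move_straight(tcp(gp(-12.8,y,70),YG),velocity=.05); o=arm.get_obs(); print(y,round(o['t'],2),'gy',round(gy(o),2),'fy',round(f_y(o),2),np.round(o['ft_force'],1),round(float(o['grip_width']),4))
rgb,d,K,k1,T=grab('wrist'); save('w9.png',rgb)
E
```

```text
at t 22.52 pos [0.65   0.0544 0.03  ] f [ 0.3 -0.5  0.1] w 0.0419
pinch t 23.07 pos [0.6502 0.0543 0.03  ] f [-3.  -1.3  4. ] w 0.0135
gy 76.40675951984215
70 23.35 gy 70.03 fy 0.05 [-3.9 -0.5  4.7] 0.0138
60 23.7 gy 59.91 fy -0.61 [-4.6 -1.3  5.8] 0.0136
54 23.97 gy 54.03 fy 0.41 [-3.7 -0.1  5.9] 0.0135
46 24.27 gy 46.02 fy 0.44 [-4.  -0.2  5.5] 0.0135
40 24.54 gy 40.1 fy 1.1 [-4.4  0.5  6.1] 0.0134
36 24.79 gy 36.2 fy 2.53 [-5.   1.8  7.1] 0.0137
```

View pics/w9.png

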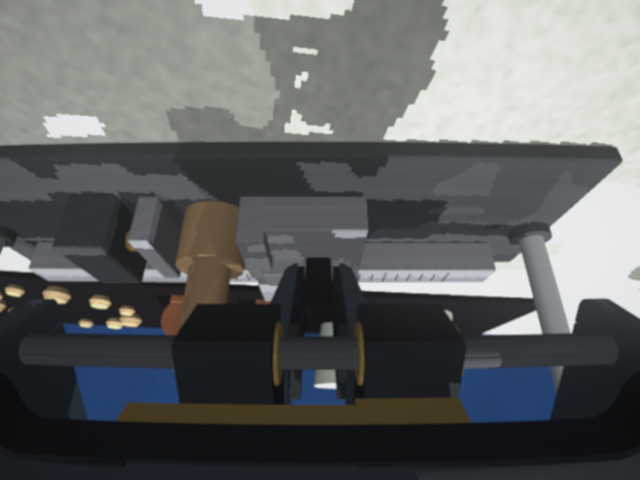

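The jaw follows the pinch and pushes the still-upright part (210,240) towards the pad (150,235), whose gap is still open. Closing on in small steps.

```bash
cat >> slide.py <<'E'
def pad():
    rgb,W,_=cloud('wrist'); c,s=np.cos(YG),np.sin(YG); D=W[:,:2]-OG; G=np.c_[D[:,0]*c+D[:,1]*s,-D[:,0]*s+D[:,1]*c,W[:,2]]*1000
    m=(G[:,2]>22)&(G[:,2]<36)&(G[:,0]<-17)&(G[:,0]>-27); h,e=np.histogram(G[m,1],np.arange(-76,0,1))
    print('   front y hist',[(int(a),int(b)) for a,b in zip(e,h) if b and a<-40], 'jaw face',np.percentile(G[m&(G[:,1]>-22),1],[1,3]).round(1)); return rgb
E
python3 - <<'E'
from slide import *
pad()
for y in (32.5,30,28,26,25):
    arm.move_straight(tcp(gp(-12.8,y,70),YG),velocity=.03); o=arm.get_obs(); print(y,round(o['t'],2),'gy',round(gy(o),2),'fy',round(f_y(o),2),round(float(o['grip_width']),4))
    if y<31: rgb=pad()
save('w10.png',rgb)
E
```

```text
front y hist [(-76, 51), (-75, 42), (-74, 54), (-73, 46), (-72, 54), (-71, 45), (-70, 61), (-69, 57), (-68, 145), (-67, 61), (-66, 1), (-56, 1), (-55, 30), (-54, 45), (-53, 54), (-52, 51), (-51, 47), (-50, 55), (-49, 48), (-48, 47), (-47, 58), (-46, 118), (-45, 67)] jaw face [-1.9 -0.7]
32.5 25.16 gy 32.79 fy 3.99 0.0139
30 25.41 gy 30.4 fy 3.58 0.0134
   front y hist [(-76, 44), (-75, 41), (-74, 54), (-73, 48), (-72, 49), (-71, 39), (-70, 60), (-69, 72), (-68, 161), (-67, 22), (-56, 6), (-55, 38), (-54, 45), (-53, 50), (-52, 52), (-51, 49), (-50, 50), (-49, 45), (-48, 55), (-47, 51), (-46, 139), (-45, 18)] jaw face [-7.8 -6.6]
28 25.71 gy 28.51 fy 7.02 0.0139
   front y hist [(-76, 51), (-75, 52), (-74, 47), (-73, 46), (-72, 49), (-71, 52), (-70, 55), (-69, 70), (-68, 144), (-67, 41), (-56, 7), (-55, 42), (-54, 43), (-53, 56), (-52, 55), (-51, 46), (-50, 48), (-49, 49), (-48, 48), (-47, 67), (-46, 137), (-45, 4)] jaw face [-9.6 -8.5]
26 26.01 gy 26.7 fy 7.24 0.0135
   front y hist [(-76, 46), (-75, 54), (-74, 47), (-73, 45), (-72, 40), (-71, 57), (-70, 58), (-69, 47), (-68, 147), (-67, 60), (-58, 3), (-57, 33), (-56, 52), (-55, 48), (-54, 56), (-53, 52), (-52, 43), (-51, 56), (-50, 53), (-49, 54), (-48, 142), (-47, 19)] jaw face [-11.5 -10.3]
25 26.31 gy 25.85 fy 9.22 0.014
   front y hist [(-76, 46), (-75, 54), (-74, 43), (-73, 55), (-72, 43), (-71, 57), (-70, 42), (-69, 70), (-68, 130), (-67, 55), (-59, 1), (-58, 33), (-57, 47), (-56, 49), (-55, 48), (-54, 52), (-53, 44), (-52, 51), (-51, 58), (-50, 57), (-49, 119), (-48, 49)] jaw face [-12.3 -11.2]
```

View pics/w10.png

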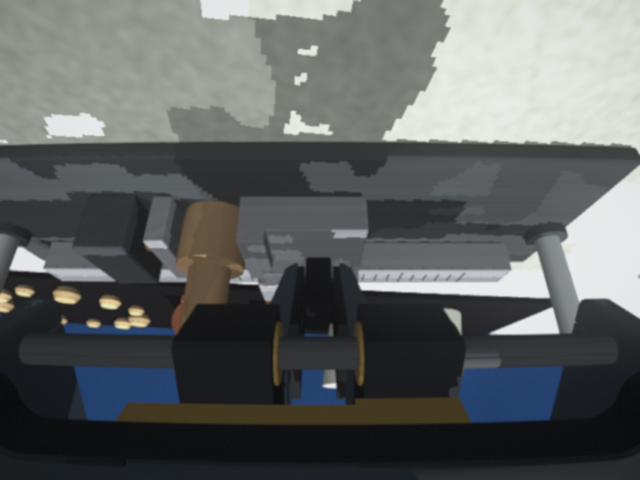

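The pad has gone in about 3.3 mm and needs about 2.7 mm more.

Run:
```python
from slide import *
for y in (23.5,22.2):
    arm.move_straight(tcp(gp(-12.8,y,70),YG),velocity=.03); arm.pause(.3); o=arm.get_obs(); print(y,round(o['t'],2),'gy',round(gy(o),2),'fy',round(f_y(o),2),round(float(o['grip_width']),4))
    rgb=pad()
```

```text
23.5 26.91 gy 24.43 fy 9.42 0.014
   front y hist [(-76, 50), (-75, 46), (-74, 49), (-73, 47), (-72, 58), (-71, 45), (-70, 52), (-69, 56), (-68, 137), (-67, 39), (-60, 6), (-59, 43), (-58, 49), (-57, 49), (-56, 54), (-55, 45), (-54, 56), (-53, 51), (-52, 45), (-51, 60), (-50, 137), (-49, 4)] jaw face [-13.8 -12.6]
22.2 27.51 gy 23.17 fy 10.23 0.0137
   front y hist [(-76, 45), (-75, 48), (-74, 53), (-73, 51), (-72, 44), (-71, 52), (-70, 47), (-69, 69), (-68, 146), (-67, 15), (-61, 13), (-60, 52), (-59, 52), (-58, 50), (-57, 43), (-56, 58), (-55, 47), (-54, 47), (-53, 49), (-52, 90), (-51, 99)] jaw face [-15.  -13.9]
```

Run:
```python
from slide import *
arm.grip(.03); o=arm.get_obs(); print('fy',f_y(o))
arm.move_straight(tcp(gp(-12.8,23.2,70),YG)-.09*zd(YG),velocity=.12); st('back')
rgb=pad(); save('w11.png',rgb)
arm.pause(.5)
rgb,W,_=cloud('wrist'); fit(W,.046,.072,.011,gp(3,-32.5,0)[:2]); print(gp(3,-32.5,0))
```

```text
fy -0.0009690457601007167
back t 28.92 pos [ 0.5943 -0.0079  0.0923] f [0.2 0.5 0.3] w 0.0302
   front y hist [(-76, 21), (-75, 22), (-74, 21), (-73, 23), (-72, 24), (-71, 19), (-70, 20), (-69, 28), (-68, 50), (-67, 17), (-61, 21), (-60, 21), (-59, 23), (-58, 24), (-57, 19), (-56, 22), (-55, 24), (-54, 25), (-53, 22), (-52, 38), (-51, 23)] jaw face [-14.9 -13.7]
fit 0.046 985 [ 0.6404 -0.058 ] 0.0005
[ 0.64075966 -0.05720233  0.        ]
```

View pics/w11.png

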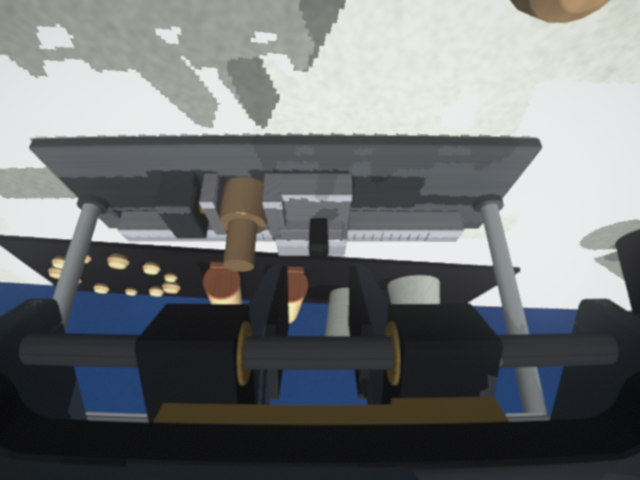

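The part (240,220) stands upright between the jaw and the pad. The pad is about 6 mm in with its gap half closed, and the robot is clear of everything.

Run:
```python
from h import *
arm.close_job(); print('done')
```

```text
the job is handed in; nothing more can be done
done
```

The stepped part stands upright on the gauge bed with the jaw closed on it, and the job is handed in at about 29.5 s of the 56 s.

**Grasp:** the first attempt closed on air, because the fingertips end about 39 mm short of the reported TCP; all three depth clouds agreed on this. The part was not moved. I corrected for the offset, gripped it by the neck and released it on the bed between the jaws.

**Closing the jaw:** I pinched the thumb grip near its tip and slid the jaw shut in small steps, reaching at most about 10 N at the steps where I read the force. I then let go and backed off.

**Last checks after backing off:**
- **Pad:** it is about 6 mm in. Its face is at gauge y of about -50.5 mm (free about -44.7), and about 6 mm of gap remains to the block.
- **Jaw:** it stayed put when released, at y of about -15 mm.
- **Part:** it is upright and within 1 mm of where I expected it.
- **Force on the tool:** only noise, under 1 N, so the robot is touching nothing.

Two things differed from the description: the jaw was already about 14 mm closed at the start, and I leaned the tool 46° (50° during the missed grasp), just over the advised 45°, to stay clear of a wrist limit. I did not measure the other parts and cups again at the end; no planned path came near them.

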